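Draw a frame rail up tight with a cam lock

ROBOT

A 6-joint arm with a two-finger parallel gripper is mounted at the origin on a cart in front of the work surface, level with it; the furniture and walls round the work are solid. World frame = base frame: x ahead of the robot, y to its left, z up, the work surface at z = 0. Lengths are in mm, angles in rad, forces in N, time in s.
With the tool pointing down it reaches from about 350 to 1000 mm from the base axis. Payload 7.1 kg.
Tool frame: the origin (TCP) lies at the very end of the fingers, on their centre line; the grasp point (between the pads) lies 19 mm behind it; z points along the fingers, y is the line along which they close (so a half turn about z gives the same grasp; the last joint's range is limited). The gripper opens to 85 mm and grips with 20 to 120 N. Pads are 22 mm wide; open, the fingers measure 114 mm over their backs; the gripper's body (76 mm by 85 mm) begins 54 mm behind the grasp point. The pads swing forward as they close: fully open they stand 13 mm farther back than shut.
Start: joints at [-1.129, 0.423, 1.63, -0, 1.089, -0.019], TCP at [277.93, -559.786, 231.319] pointing down, gripper open.
Joint ranges: [-3, 3], [-0.9, 2.11], [0.09, 2.58], [-1.31, 4.45], [0.11, 2.69], [-2.54, 2.54]. Speed limits (rad/s): [2.39, 2.39, 3.01, 3.14, 3.14, 3.14].

INTERFACE

Orientations are given as a unit quaternion [x, y, z, w].
In Python, from station import get_state, grab_frame, get_calibration, finish_job, cut_out gives the robot as it stands. The module is installed in compiled form; this text tells all that it offers.
- The arm moves only by the shell command python3 -m creep 'ROWS' [FORCE]. ROWS is JSON, a list of rows, each an object of numbers: "rx", "ry", "rz": the turn, a rotation vector about the tool's x, y, z each as a share of 60 degrees, from -1 to 1; "tx", "ty", "tz": the shift along the tool's x, y, z each as a share of 0.2 m, from -1 to 1; "claw": the opening, from -1 (shut) to 1 (fully open). A call has 1 to 10 rows; each row is the pose to reach, as a shift and turn from the pose commanded when the call began, along the tool's axes at that moment; what a row does not reach only later rows make up. A row lasts 1/12 s, in which the tool goes at most 41.7 mm and 7.16 degrees, less where a joint would pass 70% of its speed; a pose out of reach is approached as far as the arm can. A call with a number of a shift or a turn outside -1 to 1 is refused whole. A call with a gripper value outside its range is refused whole. The fingers move at their own pace and stop on an object; FORCE is the grip in N (left out, the last holds). Time passes only in rows, so rows that repeat a pose let the fingers close. It gives the time, the measured TCP pose, the force, the opening and the grip force at its end, in the units of the state.
- get_state(): the state, without advancing time (a new reading comes with each control period).
- grab_frame(name): name is "scene" or "side" or "wrist"; returns the picture (400x640x3 uint8, red, green, blue); there is no depth.
- get_calibration(name): a dict with "vfov" (degrees; the focal length in pixels is half the picture's height over the tangent of half this angle, whatever the lens; pixels are square), "cx", "cy" (the principal point, pixels), "extrinsics" (4x4, takes a point from camera to world coordinates); the wrist camera has in their place "mount" (4x4, takes a point from camera to tool coordinates, whose origin is the TCP and whose axes are the flange's). Camera axes: x right, y up, looking along -z (the intrinsics and any distortion apply to the point x, -y, -z); pixel columns grow to the right and rows downward; lengths in mm; the calibration is good to about 2 mm. A picture is of the moment at which its call begins: read the wrist's pose just before it. get_calibration takes no time and is no camera call.
- finish_job(): hands the job in; it is judged then, once.
Trained networks look in the newest picture that a camera, given by its name, has taken for a name from the list of things; names that differ only in an ending like _2 or _b are one class to them, and where a whole thing is asked for, a point or a joint stands for the part that bears it (a point fixed in the world has none). Each returns a list of dicts, best first, with "conf" (0 to 1); they miss things now and then, are a little off and sometimes report something else, mostly with a low value. They report only what shows in the picture. A call takes as long as a camera call. They do not tell look-alikes from the thing itself.
- cut_out(name, camera): "mask" (400x640 bool, what is visible of it) and "extent" ([left, top, right, bottom] in pixels, round what is visible of it).
The state is a dict: "time": time; "qpos": joint angles; "dq": joint speeds; "tau": joint torques, N m; "eef_pos": TCP position; "eef_rot": TCP orientation; "wrist_force": force on the tool from outside, world axes, zero at the start; "ft_torque": the same for the moment, N m; "opening": opening from 0.0 (shut) to 1.0 (fully open); "gripper_force": force on a finger pad.
Only numpy, scipy, OpenCV 4.12 (cv2) and the standard library are available. Lean on these libraries where they do the work, as an engineer would, in place of code of your own. Each camera call takes 0.05 s, during which the arm holds its last target. There are 200 camera calls.

TASK

Lay the loose wooden frame rail in the channel of the assembly board, stud first, and slide it gently in until the stud's head stands in the open mouth of the cam. Then turn the cam clockwise by the knob on its crank, about half a turn, until the rail is drawn up tight and flush against the dark stop block; stop there and do not force it. Let go and leave the other things on the table where they are.

Things in the scene. Friction and masses are not known exactly. Their poses are not given: they have to be found in the camera images.
- frame_rail: Loose pale wooden rail, a bar 120 x 40 x 30 mm (x, y, z), about 0.2 kg. Origin: centre of its underside; own x runs along it toward the end with the steel stud, z up. Grip it across its 40 mm width. The stud stands out of that end's middle: a 5 mm neck, then an upright barrel head 8 mm across, 14 mm high, centred 26 mm from the end face.
- rail_end (a point): Centre of the rail's stud-side end face (60 mm along the rail's x from its origin, 15 mm above its underside).
- stud_head (a point): Centre of the stud's barrel head (86 mm along the rail's x from the rail's origin, 15 mm above its underside).
- assembly_board: Fixed plywood board, 245 x 110 x 12 mm. Origin at table height on the centre line of channel and cam, about under the stop block's face; own x is the way the rail slides in, z up. It spans x -150 to 95 mm. The pale cam housing behind the stop block: x 10 to 74 mm, y -50 to 50 mm, top 40 mm above the table.
- channel_mid (a point): Centre of the channel's floor, 72 mm behind (-x) the board's origin, 12 mm above the table. The channel is 128 mm long, 44 mm wide at its foot and about 48 mm at the top of its walls, whose inner tops are sloped; wall tops 23 mm above the table, 68 mm over their outsides.
- pin_tips (a point): Midway between the tips of two sprung rubber pins (7 mm thick, 29 mm apart) that stand 5 mm out before the stop block. They push the rail back with 7 N at first touch and 11 N when flush. A rail pushed in gently stops at them by feel, and the stud's head is then deep enough in the cam's mouth; the hook catches a rail up to 2 mm short of the pins.
- stop_block: Dark wooden stop block, fixed across the channel's end, 92 mm wide, 29 mm high, with a 20 mm gap in the middle for the stud. Origin: at channel floor height, where its face toward the rail stands on average; x as the board's. The face itself stands up to 1.7 mm nearer or farther from run to run. The rail is tight when its end is pressed flush on the face.
- cam (a joint): Turn of the steel cam in rad: 0 = mouth open and crank toward the rail, growing clockwise from above, to 3.9; starts at 0 to 0.25. From 0.7 the hook catches the stud's head, from 1.2 it draws the rail in 3.3 mm per rad. The rail meets the stop block between 2.0 and 3.2, run by run, and is well tight 0.1 to 0.25 later. It stays where it is let go.
- cam_axis (a point): On the cam's upright axis (37 mm ahead, +x, of the board's origin), 51 mm above the table.
- knob (a point): The upright black knob on the cam's crank, 14 mm thick, from 51 to 82 mm above the table, 40 mm from the cam's axis (toward the rail at cam 0); this point at 68 mm height. Turning takes a steady 3 to 6 N along its circle while the rail is drawn in; once it meets the stop block the push climbs, by 2 to 3 N when well tight, by 5 N or more when forced.
- lino_block: Bystander: half-cut lino block, 90 x 120 x 23 mm; leave it.
- paint_tube: Bystander: paint tube, 33 x 120 x 31 mm; leave it.
- ink_jar: Bystander: ink jar with dark lid, 52 mm wide, 62 mm high; leave it.
- gouge: Bystander: lino gouge with a wooden handle, 23 x 141 x 20 mm; leave it.
Things that resemble listed ones, but are neither listed nor needed, are in the scene too. Of the things that look like the frame_rail, the smaller one is meant.

How it is judged (in metres and radians):
On the way:
1. the rail lies in the channel with the stud's head in the cam's open mouth (x of stud_head in the frame of assembly_board above 0.0185 m and z of stud_head in the frame of assembly_board below 0.029 m and y of stud_head in the frame of assembly_board between -0.006 and 0.006 m and value of joint cam below 0.7 rad), for 0.2 s.
At the end, for the whole second after the job is handed in: The rail lies flat in the channel, square to the board within 3 degrees, at rest, its end pressed on the stop block with over 4 N (and never over 50 N), held by the cam turned past 1.8 rad (contact force between frame_rail and stop_block above 4 N and value of joint cam above 1.8 rad and angle between frame_rail's own z axis and vertical below 0.05 rad and angle between the x axis of frame_rail and the x axis of assembly_board, either way round below 0.05 rad and linear speed of frame_rail below 0.01 m/s); the robot touches nothing.
It fails at once if the cam is forced: the rail presses on the stop block with more than 50 N (contact force between frame_rail and stop_block above 50 N).
It fails at once if a bystander (lino block, paint tube, ink jar or gouge) is moved more than 30 mm (distance of any of lino_block, paint_tube, ink_jar, gouge from where it was at the start of the episode above 0.03 m).
It also fails if it takes over 72 s, if anything falls off the work surface, if the arm or the gripper's body presses on something with over 40 N, if the wrist force passes 120 N, or if a joint passes its speed limit or range.

## Working session

There is one attempt and no reset: what is moved stays moved. The work goes in short steps, Python scripts to look and compute and a shell command to move; the robot and the scene stay as the last step left them, time stands still between calls to the robot, and variables do not carry over. Pictures are saved under pics/ and viewed, at most 10 in all, crops included, and the job is handed in when it is done.

```bash
mkdir -p pics
cat > h.py <<'E'
import numpy as np,cv2
from station import *
from scipy.spatial.transform import Rotation as R
def cam(n):
    c=get_calibration(n); f=200/np.tan(np.radians(c['vfov'])/2)
    if 'extrinsics' in c: T=np.array(c['extrinsics'])
    else:
        s=get_state(); T=np.eye(4); T[:3,:3]=R.from_quat(s['eef_rot']).as_matrix(); T[:3,3]=s['eef_pos']; T=T@np.array(c['mount'])
    return f,c['cx'],c['cy'],T
def toworld(C,uv,z):
    f,cx,cy,T=C; uv=np.atleast_2d(uv).astype(float)
    d=np.c_[(uv[:,0]-cx)/f,-(uv[:,1]-cy)/f,-np.ones(len(uv))]@T[:3,:3].T
    return T[:3,3]+d*((z-T[2,3])/d[:,2])[:,None]
def topix(C,p):
    f,cx,cy,T=C; q=(np.atleast_2d(p)-T[:3,3])@T[:3,:3]
    return np.c_[cx+f*q[:,0]/-q[:,2],cy-f*q[:,1]/-q[:,2]]
def save(n,im): cv2.imwrite('pics/'+n+'.png',im[:,:,::-1])
E
python3 - <<'E'
from h import *
a=grab_frame('scene');b=grab_frame('side');save('a',np.ascontiguousarray(cv2.resize(a,(800,500))));save('b',b)
for n in ('scene','side','wrist'):
    c=get_calibration(n); print(n,{k:(np.round(v,3).tolist()) for k,v in c.items() if k!='name' and not isinstance(v,str)})
for n in ('scene','side'):
  for t in ('frame_rail','assembly_board','stop_block','knob','cam','lino_block','paint_tube','ink_jar','gouge'):
    for r in cut_out(t,n):
        m=r['mask'];print(n,t,round(r['conf'],2),r['extent'],m.sum(),np.round(cv2.minAreaRect(np.argwhere(m)[:,::-1].astype(np.float32))[0]))
E
```

```text
scene {'vfov': 56.541, 'cx': 324.014, 'cy': 201.552, 'extrinsics': [[-0.702, 0.497, -0.509, 9.153], [-0.712, -0.488, 0.506, 729.241], [0.003, 0.718, 0.696, 847.704], [0.0, 0.0, 0.0, 1.0]]}
side {'vfov': 52.79, 'cx': 318.791, 'cy': 205.08, 'extrinsics': [[-0.964, 0.143, -0.223, 284.007], [-0.265, -0.496, 0.827, 1161.898], [0.008, 0.857, 0.516, 700.884], [0.0, 0.0, 0.0, 1.0]]}
wrist {'vfov': 64.365, 'cx': 317.673, 'cy': 195.908, 'mount': [[0.0, 0.963, 0.268, 68.364], [1.0, -0.0, 0.001, 0.476], [0.001, 0.268, -0.963, -142.205], [0.0, 0.0, 0.0, 1.0]]}
scene frame_rail 0.9 [299.6, 243.0, 344.6, 268.3] 773 [321. 257.]
scene frame_rail 0.88 [218.8, 289.7, 304.0, 345.3] 2075 [260. 311.]
scene assembly_board 0.74 [321.0, 165.4, 398.0, 216.0] 1825 [359. 189.]
scene assembly_board 0.63 [372.3, 219.9, 411.8, 243.2] 369 [391. 229.]
scene knob 0.73 [362.8, 170.0, 378.9, 177.3] 83 [372. 175.]
scene cam 0.52 [365.9, 168.1, 381.4, 182.9] 175 [371. 175.]
scene lino_block 0.61 [423.5, 180.5, 455.5, 213.3] 854 [439. 196.]
scene paint_tube 0.55 [373.5, 220.4, 413.3, 240.7] 310 [392. 229.]
scene ink_jar 0.57 [277.6, 177.8, 293.9, 198.0] 302 [283. 187.]
scene gouge 0.37 [320.3, 164.3, 397.6, 217.9] 1843 [359. 190.]
side frame_rail 0.93 [290.6, 281.0, 346.2, 352.5] 2065 [319. 312.]
side frame_rail 0.66 [319.9, 233.9, 357.8, 270.5] 706 [337. 251.]
side assembly_board 0.73 [296.6, 175.6, 348.9, 219.1] 1384 [323. 198.]
side stop_block 0.44 [312.5, 183.1, 340.1, 194.4] 116 [327. 188.]
side knob 0.54 [319.0, 236.8, 357.0, 269.2] 665 [337. 250.]
side knob 0.18 [295.4, 177.3, 347.3, 219.9] 1391 [323. 198.]
side lino_block 0.63 [370.5, 172.5, 407.9, 197.7] 571 [389. 184.]
side ink_jar 0.81 [251.0, 202.3, 267.6, 229.3] 364 [255. 213.]
```

View pics/a.png

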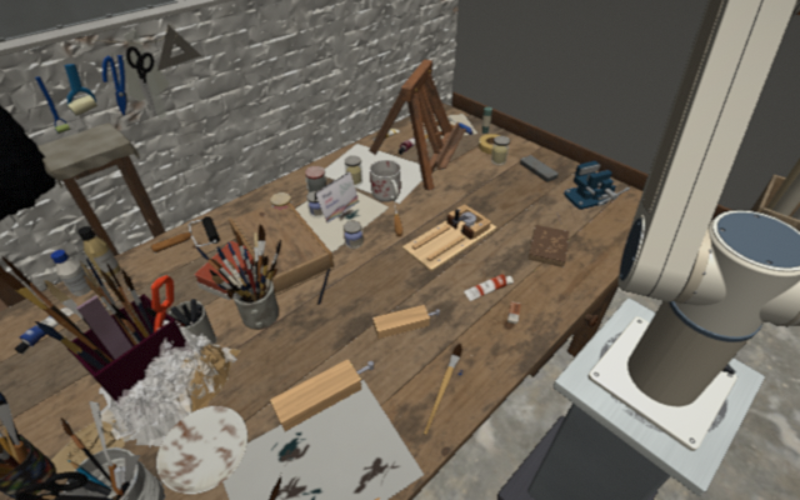

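View pics/b.png

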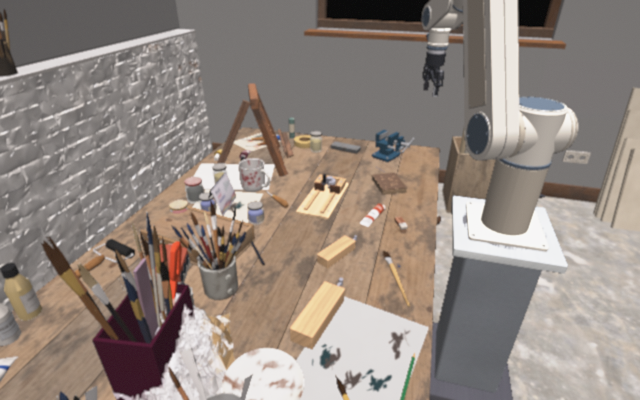

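The pictures show the smaller rail at scene (321,257), with its stud to the right at about (350,251). The board is at scene (359,189), with its cam at the upper right at about (371,175). The larger look-alike is at (260,311).

Run:
```python
from h import *
for n in ('scene','side'):
  C=cam(n)
  for t,z in (('frame_rail',20),('assembly_board',12),('knob',68),('lino_block',12),('paint_tube',15),('ink_jar',40),('gouge',10)):
    grab_frame(n)
    for r in cut_out(t,n):
      p=toworld(C,np.argwhere(r['mask'])[:,::-1],z)[:,:2].astype(np.float32)
      rc=cv2.minAreaRect(p);print(n,t,round(r['conf'],2),np.round(p.mean(0)),np.round(rc[0]),np.round(rc[1]),round(rc[2]))
C=cam('scene')
print(np.round(toworld(C,[[350,251],[372,172]],15)))
s=get_state();print(s['eef_pos'],R.from_quat(s['eef_rot']).as_matrix().round(3).tolist(),s['time'])
```

```text
scene frame_rail 0.7 [451. 527.] [448. 507.] [209.  77.] 78
scene frame_rail 0.59 [462. 286.] [457. 276.] [151.  59.] 63
scene assembly_board 0.95 [577.  -4.] [582.  -8.] [257. 129.] 88
scene knob 0.54 [563. -36.] [564. -37.] [55. 52.] 30
scene knob 0.47 [717. 211.] [718. 210.] [45. 97.] 55
scene lino_block 0.76 [ 373. -164.] [ 376. -167.] [ 94. 147.] 27
scene paint_tube 0.64 [392.  60.] [390.  63.] [125.  41.] 77
scene ink_jar 0.51 [740. 192.] [741. 191.] [ 51. 113.] 51
scene gouge 0.41 [601. -93.] [603. -93.] [64. 53.] 21
scene gouge 0.34 [468. 281.] [463. 271.] [154.  63.] 62
side frame_rail 0.84 [454. 532.] [451. 513.] [223.  71.] 78
side frame_rail 0.73 [467. 294.] [464. 287.] [163.  65.] 63
side assembly_board 0.76 [582.  -1.] [585. -14.] [303. 127.] 86
side lino_block 0.85 [ 380. -159.] [ 382. -163.] [107. 154.] 27
side lino_block 0.72 [469. 284.] [467. 276.] [166.  72.] 63
side paint_tube 0.5 [400.  74.] [400.  71.] [135.  33.] 74
side ink_jar 0.65 [747. 201.] [748. 200.] [ 52. 142.] 24
side gouge 0.55 [711.  70.] [711.  67.] [20. 78.] 46
[[ 424.  213.   15.]
 [ 606. -100.   15.]]
[ 277.91290541 -559.79193503  231.33280394] [[0.896, 0.445, 0.0], [0.445, -0.896, 0.0], [0.0, 0.0, -1.0]] 2.4
```

```bash
python3 -m creep '[{"tx":1,"ty":-0.7,"rz":-1,"claw":1},{"tx":1,"ty":-0.7,"rz":-1,"claw":1},{"tx":1,"ty":-0.7,"rz":-1,"claw":1},{"tx":1,"ty":-0.7,"rz":-1,"claw":1},{"tx":1,"ty":-0.7,"rz":-1,"claw":1},{"tx":1,"ty":-0.7,"rz":-1,"claw":1},{"tx":1,"ty":-0.7,"rz":-1,"claw":1},{"tx":1,"ty":-0.7,"rz":-1,"claw":1},{"tx":1,"ty":-0.7,"rz":-1,"claw":1}]'
```

```text
invalid input at $[0]: expected keys rx, ry, rz, tx, ty, tz, claw
```

```bash
python3 -m creep '[{"tx":1,"ty":-0.7,"tz":0,"rx":0,"ry":0,"rz":-1,"claw":1},{"tx":1,"ty":-0.7,"tz":0,"rx":0,"ry":0,"rz":-1,"claw":1},{"tx":1,"ty":-0.7,"tz":0,"rx":0,"ry":0,"rz":-1,"claw":1},{"tx":1,"ty":-0.7,"tz":0,"rx":0,"ry":0,"rz":-1,"claw":1},{"tx":1,"ty":-0.7,"tz":0,"rx":0,"ry":0,"rz":-1,"claw":1},{"tx":1,"ty":-0.7,"tz":0,"rx":0,"ry":0,"rz":-1,"claw":1},{"tx":1,"ty":-0.7,"tz":0,"rx":0,"ry":0,"rz":-1,"claw":1},{"tx":1,"ty":-0.7,"tz":0,"rx":0,"ry":0,"rz":-1,"claw":1},{"tx":1,"ty":-0.7,"tz":0,"rx":0,"ry":0,"rz":-1,"claw":1}]'
```

```text
time: 3.15
eef_pos: [395.4, -344.6, 231.6]
eef_rot: [0.726, 0.688, -0.0, 0.0]
wrist_force: [0.2, -0.4, -0.1]
opening: 0.999
gripper_force: 0.0
```

```bash
python3 -m creep '[{"tx":1,"ty":0.8,"tz":0,"rx":0,"ry":0,"rz":-0.06,"claw":1},{"tx":1,"ty":0.8,"tz":0,"rx":0,"ry":0,"rz":-0.06,"claw":1},{"tx":1,"ty":0.8,"tz":0,"rx":0,"ry":0,"rz":-0.06,"claw":1},{"tx":1,"ty":0.8,"tz":0,"rx":0,"ry":0,"rz":-0.06,"claw":1},{"tx":1,"ty":0.8,"tz":0,"rx":0,"ry":0,"rz":-0.06,"claw":1},{"tx":1,"ty":0.8,"tz":0,"rx":0,"ry":0,"rz":-0.06,"claw":1},{"tx":1,"ty":0.8,"tz":0,"rx":0,"ry":0,"rz":-0.06,"claw":1}]'
python3 -m creep '[{"tx":0.85,"ty":0,"tz":0,"rx":0,"ry":0,"rz":0,"claw":1},{"tx":0.85,"ty":0,"tz":0,"rx":0,"ry":0,"rz":0,"claw":1},{"tx":0.85,"ty":0,"tz":0,"rx":0,"ry":0,"rz":0,"claw":1},{"tx":0.85,"ty":0,"tz":0,"rx":0,"ry":0,"rz":0,"claw":1},{"tx":0.85,"ty":0,"tz":0,"rx":0,"ry":0,"rz":0,"claw":1},{"tx":0.85,"ty":0,"tz":0,"rx":0,"ry":0,"rz":0,"claw":1}]'
python3 - <<'E'
from h import *
print(get_state()['eef_pos'])
C=cam('wrist');im=grab_frame('wrist');save('c',im)
for t,z in (('assembly_board',12),('stop_block',41),('knob',82),('cam',51)):
    for r in cut_out(t,'wrist'):
      p=toworld(C,np.argwhere(r['mask'])[:,::-1],z)[:,:2].astype(np.float32)
      rc=cv2.minAreaRect(p);print(t,round(r['conf'],2),r['extent'],np.round(p.mean(0)),np.round(rc[0]),np.round(rc[1]),round(rc[2],1))
np.save('Cw.npy',np.array(C,object),allow_pickle=True)
E
```

```text
time: 3.73
eef_pos: [571.0, -151.6, 231.7]
eef_rot: [0.706, 0.708, 0.001, 0.001]
wrist_force: [-0.5, 0.8, 0.2]
opening: 1.001
gripper_force: 0.0
time: 4.23
eef_pos: [566.9, 16.3, 231.4]
eef_rot: [0.706, 0.709, 0.0, 0.0]
wrist_force: [-0.6, -1.4, -0.1]
opening: 1.004
gripper_force: 0.0
[566.90389573  16.30376749 231.40834049]
assembly_board 0.85 [277.3, 72.7, 393.2, 281.9] [582.   5.] [581.  -6.] [246. 111.] 86.5
stop_block 0.58 [285.8, 205.8, 368.9, 232.2] [578. -35.] [580. -35.] [19. 91.] 85.7
knob 0.79 [309.1, 208.6, 345.4, 267.5] [578. -43.] [576. -40.] [58. 35.] 88.3
knob 0.24 [279.6, 72.6, 388.9, 282.7] [579.  20.] [579.  12.] [198.  90.] 86.5
```

View pics/c.png

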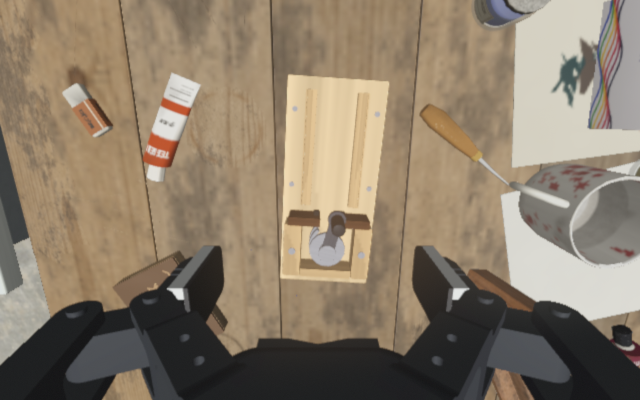

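The wrist picture shows the board straight below: channel at (335,150), stop block at (330,217), knob at (337,222) and cam disc at (327,247). There is no clutter over the channel. The rail is next.

```bash
python3 -m creep '[{"tx":1,"ty":-0.5,"tz":0,"rx":0,"ry":0,"rz":0.45,"claw":1},{"tx":1,"ty":-0.5,"tz":0,"rx":0,"ry":0,"rz":0.45,"claw":1},{"tx":1,"ty":-0.5,"tz":0,"rx":0,"ry":0,"rz":0.45,"claw":1},{"tx":1,"ty":-0.5,"tz":0,"rx":0,"ry":0,"rz":0.45,"claw":1},{"tx":1,"ty":-0.5,"tz":0,"rx":0,"ry":0,"rz":0.45,"claw":1},{"tx":1,"ty":-0.5,"tz":0,"rx":0,"ry":0,"rz":0.45,"claw":1}]'
python3 -m creep '[{"tx":0.35,"ty":-0.18,"tz":0.4,"rx":0,"ry":0,"rz":0,"claw":1},{"tx":0.35,"ty":-0.18,"tz":0.4,"rx":0,"ry":0,"rz":0,"claw":1},{"tx":0.35,"ty":-0.18,"tz":0.4,"rx":0,"ry":0,"rz":0,"claw":1},{"tx":0.35,"ty":-0.18,"tz":0.4,"rx":0,"ry":0,"rz":0,"claw":1},{"tx":0.35,"ty":-0.18,"tz":0.4,"rx":0,"ry":0,"rz":0,"claw":1}]'
python3 - <<'E'
from h import *
s=get_state();M=R.from_quat(s['eef_rot']).as_matrix();print(s['eef_pos'],np.degrees(np.arctan2(M[1,0],M[0,0])))
C=cam('wrist');im=grab_frame('wrist');save('d',im)
for r in cut_out('frame_rail','wrist'):
      m=r['mask'].astype(np.uint8)
      m2=cv2.morphologyEx(m,cv2.MORPH_OPEN,np.ones((25,25)))  # drop the stud
      for z in (30,):
        p=toworld(C,np.argwhere(m2)[:,::-1],z)[:,:2].astype(np.float32)
        rc=cv2.minAreaRect(p);print(round(r['conf'],2),r['extent'],m.sum(),m2.sum(),np.round(p.mean(0),1),np.round(rc[0],1),np.round(rc[1],1),round(rc[2],1))
        print('tool',np.round(M.T@(np.r_[rc[0],0]-s['eef_pos']),1))
E
```

```text
time: 4.98
eef_pos: [465.9, 215.2, 231.4]
eef_rot: [0.853, 0.521, 0.0, -0.0]
wrist_force: [1.4, 0.2, 0.0]
opening: 1.0
gripper_force: 0.0
time: 5.4
eef_pos: [466.4, 292.2, 150.1]
eef_rot: [0.853, 0.523, -0.001, 0.0]
wrist_force: [-0.2, -0.8, 0.8]
opening: 1.001
gripper_force: 0.0
[466.44824769 292.18098465 150.08878545] 63.01832996136585
0.95 [296.6, 115.0, 350.2, 280.1] 6408 6231 [470.1 291.8] [468.7 288.8] [119.   39.6] 63.2
tool [ -1.6   3.7 150.1]
0.88 [133.3, 0.0, 228.2, 88.0] 3710 3068 [435.9 455.7] [436.  454.2] [26.  63.3] 63.0
tool [ 131.  -100.5  149.9]
```

View pics/d.png

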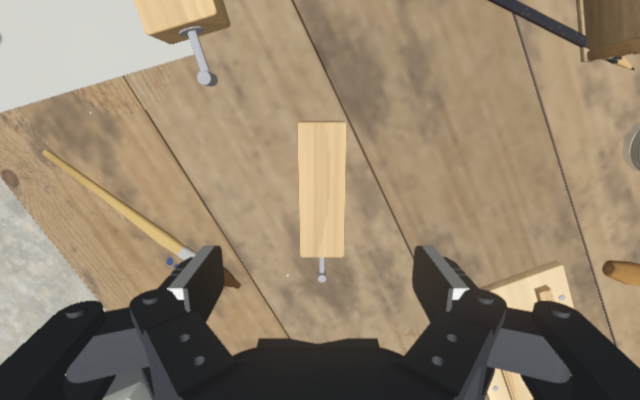

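The smaller rail fills (298–346, 122–257), with its stud at (321,278) toward the gripper. The tool is already square to it, so I'll go down and grip.

```bash
python3 -m creep '[{"tx":-0.008,"ty":0.018,"tz":0.3,"rx":0,"ry":0,"rz":0,"claw":1},{"tx":-0.008,"ty":0.018,"tz":0.5,"rx":0,"ry":0,"rz":0,"claw":1},{"tx":-0.008,"ty":0.018,"tz":0.69,"rx":0,"ry":0,"rz":0,"claw":1},{"tx":-0.008,"ty":0.018,"tz":0.69,"rx":0,"ry":0,"rz":0,"claw":1},{"tx":-0.008,"ty":0.018,"tz":0.69,"rx":0,"ry":0,"rz":0,"claw":1},{"tx":-0.008,"ty":0.018,"tz":0.69,"rx":0,"ry":0,"rz":0,"claw":-1},{"tx":-0.008,"ty":0.018,"tz":0.69,"rx":0,"ry":0,"rz":0,"claw":-1},{"tx":-0.008,"ty":0.018,"tz":0.69,"rx":0,"ry":0,"rz":0,"claw":-1},{"tx":-0.008,"ty":0.018,"tz":0.69,"rx":0,"ry":0,"rz":0,"claw":-1},{"tx":-0.008,"ty":0.018,"tz":0.69,"rx":0,"ry":0,"rz":0,"claw":-1}]' 60
```

```text
time: 6.33
eef_pos: [470.7, 290.6, 15.8]
eef_rot: [0.853, 0.523, 0.002, 0.0]
wrist_force: [-1.4, -2.0, 10.3]
opening: 0.45
gripper_force: 60.3
```

```bash
python3 -m creep '[{"tx":0,"ty":0,"tz":0,"rx":0,"ry":0,"rz":0,"claw":-1},{"tx":0,"ty":0,"tz":0,"rx":0,"ry":0,"rz":0,"claw":-1},{"tx":0,"ty":0,"tz":0,"rx":0,"ry":0,"rz":0,"claw":-1},{"tx":0,"ty":0,"tz":-0.2,"rx":0,"ry":0,"rz":0,"claw":-1},{"tx":0,"ty":0,"tz":-0.4,"rx":0,"ry":0,"rz":0,"claw":-1},{"tx":0,"ty":0,"tz":-0.6,"rx":0,"ry":0,"rz":0,"claw":-1},{"tx":0,"ty":0,"tz":-0.6,"rx":0,"ry":0,"rz":0,"claw":-1}]'
```

```text
time: 6.92
eef_pos: [473.4, 292.4, 141.5]
eef_rot: [0.853, 0.523, 0.007, 0.0]
wrist_force: [1.5, 1.5, -0.9]
opening: 0.45
gripper_force: 62.0
```

```bash
python3 -m creep '[{"tx":-0.74,"ty":1,"tz":0,"rx":0,"ry":0,"rz":-0.39,"claw":-1},{"tx":-0.74,"ty":1,"tz":0,"rx":0,"ry":0,"rz":-0.39,"claw":-1},{"tx":-0.74,"ty":1,"tz":0,"rx":0,"ry":0,"rz":-0.39,"claw":-1},{"tx":-0.74,"ty":1,"tz":0,"rx":0,"ry":0,"rz":-0.39,"claw":-1},{"tx":-0.74,"ty":1,"tz":0,"rx":0,"ry":0,"rz":-0.39,"claw":-1},{"tx":-0.74,"ty":1,"tz":0,"rx":0,"ry":0,"rz":-0.39,"claw":-1},{"tx":-0.74,"ty":1,"tz":0,"rx":0,"ry":0,"rz":-0.39,"claw":-1},{"tx":-0.74,"ty":1,"tz":0,"rx":0,"ry":0,"rz":-0.39,"claw":-1},{"tx":-0.74,"ty":1,"tz":0,"rx":0,"ry":0,"rz":-0.39,"claw":-1},{"tx":-0.74,"ty":1,"tz":0,"rx":0,"ry":0,"rz":-0.39,"claw":-1}]'
python3 - <<'E'
from h import *
s=get_state();M=R.from_quat(s['eef_rot']).as_matrix();print(s['eef_pos'],np.degrees(np.arctan2(M[1,0],M[0,0])),M[:,2],s['wrist_force'])
C=cam('wrist');im=grab_frame('wrist');save('e',im)
for t in ('frame_rail','assembly_board'):
  for r in cut_out(t,'wrist'): print(t,r['conf'],r['extent'],r['mask'].sum())
C=cam('scene');grab_frame('scene')
for r in cut_out('frame_rail','scene'): print(r['conf'],r['extent'])
print(topix(C,s['eef_pos']))
E
```

```text
time: 7.75
eef_pos: [579.5, 68.0, 133.4]
eef_rot: [0.729, 0.685, -0.0, -0.0]
wrist_force: [-0.3, 1.4, -0.6]
opening: 0.453
gripper_force: 61.9
[579.49288281  67.96272511 133.40528522] 86.4314540106297 [-4.79800240e-04  2.48530542e-04 -9.99999854e-01] [-0.25908643  1.3599516  -0.58143278]
frame_rail 0.73 [269.7, 133.0, 368.1, 344.7] 18570
assembly_board 0.6 [259.5, 131.5, 394.0, 338.4] 4208
0.88 [328.5, 157.2, 370.9, 184.6]
0.82 [219.0, 288.5, 303.0, 344.4]
[[346.48066184 170.57339676]]
```

View pics/e.png

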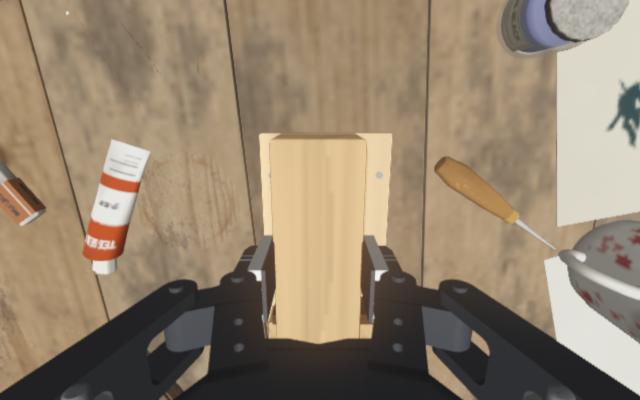

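Run:
```python
from h import *
im=cv2.imread('pics/e.png');cv2.imwrite('pics/e2.png',cv2.resize(im[110:350,230:410],(540,720)[::1],interpolation=cv2.INTER_CUBIC)[:600])
```

```text
(no output)
```

View pics/e2.png

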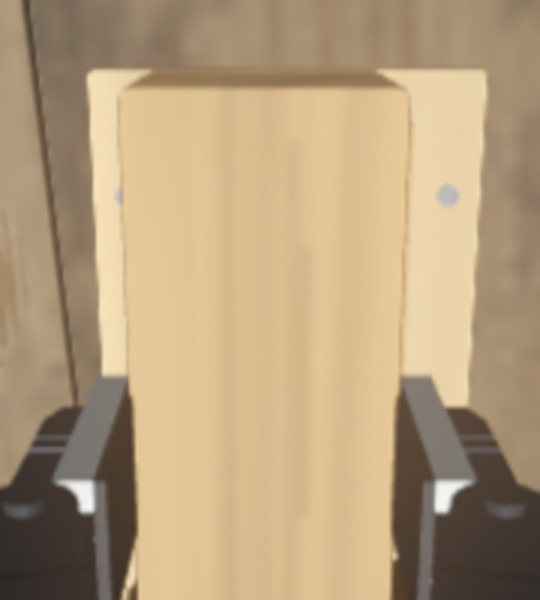

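The rail is held centrally. Its rear top corners are at px (270,139) and (366,139), and the board's rear corners are at (260,134) and (392,133), about 7 mm to the right of the rail axis.

Run:
```python
from h import *
s=get_state();M=R.from_quat(s['eef_rot']).as_matrix();print(s['eef_pos'],np.degrees(np.arctan2(M[1,0],M[0,0])))
C=cam('wrist')
p=toworld(C,[[260,134],[392,133.3],[264,235],[386.5,243]],12);print(p.round(1),np.linalg.norm(p[0]-p[1]), 'mid',(p[0]+p[1])/2)
rear=(p[0]+p[1])[:2]/2; d=p[1]-p[0]; print('yaw from rear edge',np.degrees(np.arctan2(d[1],d[0])))
a=np.radians(86.5-180);xb=np.array([np.cos(a),np.sin(a)])
for o in (rear+150*xb, np.array([579.3,-33.4])):
  t=np.r_[o-100*xb,0]-s['eef_pos']; print('origin',o,'tool delta',(M.T@t)[:2].round(1))
```

```text
[579.85025914  68.1948283  133.37376033] 86.50024722056087
[[536.3 118.1  12. ]
 [643.8 112.1  12. ]
 [530.1  29.7  12. ]
 [639.   15.4  12. ]] 107.7443575356872 mid [590.04661188 115.10887947  12.        ]
yaw from rear edge -3.1893662643990486
origin [580.88933095 -34.61134029] tool delta [-2.6  7.3]
origin [579.3 -33.4] tool delta [-1.4  5.7]
```

```bash
python3 -m creep '[{"tx":0,"ty":0.033,"tz":0,"rx":0,"ry":0,"rz":0,"claw":-1},{"tx":0,"ty":0.033,"tz":0.15,"rx":0,"ry":0,"rz":0,"claw":-1},{"tx":0,"ty":0.033,"tz":0.3,"rx":0,"ry":0,"rz":0,"claw":-1},{"tx":0,"ty":0.033,"tz":0.4,"rx":0,"ry":0,"rz":0,"claw":-1},{"tx":0,"ty":0.033,"tz":0.44,"rx":0,"ry":0,"rz":0,"claw":-1},{"tx":0,"ty":0.033,"tz":0.46,"rx":0,"ry":0,"rz":0,"claw":-1},{"tx":0,"ty":0.033,"tz":0.46,"rx":0,"ry":0,"rz":0,"claw":-1}]'
python3 - <<'E'
from h import *
im=grab_frame('wrist');save('f',im);s=get_state();print(s['eef_pos'],s['wrist_force'])
E
```

```text
time: 8.58
eef_pos: [586.5, 65.9, 41.9]
eef_rot: [0.729, 0.684, -0.001, -0.0]
wrist_force: [-4.8, -4.1, 10.6]
opening: 0.449
gripper_force: 65.2
[586.54027872  66.06518205  42.12606368] [-5.28376669 -4.69351137  8.09917965]
```

View pics/f.png

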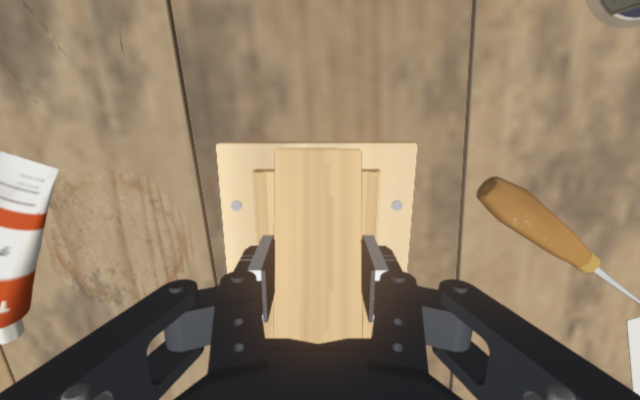

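The rail lines up between the walls (254–275 and 361–380), but its rear end has dropped (86 px wide, was 96) and the force is up. The stud end must be resting on the knob or the stop block. I'll lift, move back and look again.

```bash
python3 -m creep '[{"tx":0,"ty":0,"tz":-0.1,"rx":0,"ry":0,"rz":0,"claw":-1},{"tx":0,"ty":0,"tz":-0.25,"rx":0,"ry":0,"rz":0,"claw":-1},{"tx":0.1,"ty":0,"tz":-0.3,"rx":0,"ry":0,"rz":0,"claw":-1},{"tx":0.15,"ty":0,"tz":-0.3,"rx":0,"ry":0,"rz":0,"claw":-1},{"tx":0.15,"ty":0,"tz":-0.3,"rx":0,"ry":0,"rz":0,"claw":-1},{"tx":0.15,"ty":0,"tz":-0.3,"rx":0,"ry":0,"rz":0,"claw":-1}]'
python3 - <<'E'
from h import *
im=grab_frame('wrist');save('g',np.vstack([cv2.resize(im[100:350,220:420],(480,600))]));s=get_state();print(s['eef_pos'],s['wrist_force'])
E
```

```text
time: 9.13
eef_pos: [588.1, 97.1, 100.6]
eef_rot: [0.728, 0.685, -0.001, -0.0]
wrist_force: [-1.5, -0.2, -0.8]
opening: 0.45
gripper_force: 64.0
[587.7881179   96.57430636 100.12809037] [ 0.12114147  0.15115138 -1.43464961]
```

View pics/g.png

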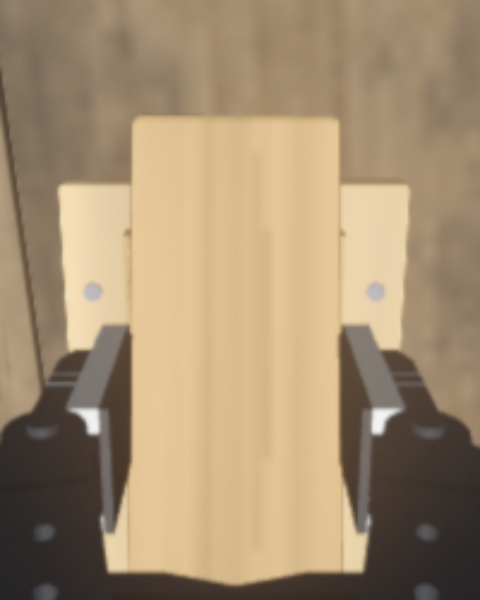

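Rear now 86 px wide with no end face visible, so the rail is pitched about 15° rear-down in the grip. I'll tilt the tool to level it, then lower it.

```bash
python3 -m creep '[{"tx":-0.05,"ty":0,"tz":0,"rx":0,"ry":0.11,"rz":0,"claw":-1},{"tx":-0.05,"ty":0,"tz":0,"rx":0,"ry":0.25,"rz":0,"claw":-1},{"tx":-0.05,"ty":0,"tz":0,"rx":0,"ry":0.25,"rz":0,"claw":-1},{"tx":-0.05,"ty":0,"tz":0.12,"rx":0,"ry":0.25,"rz":0,"claw":-1},{"tx":-0.05,"ty":0,"tz":0.22,"rx":0,"ry":0.25,"rz":0,"claw":-1},{"tx":-0.05,"ty":0,"tz":0.28,"rx":0,"ry":0.25,"rz":0,"claw":-1},{"tx":-0.05,"ty":0,"tz":0.28,"rx":0,"ry":0.25,"rz":0,"claw":-1},{"tx":-0.05,"ty":0,"tz":0.28,"rx":0,"ry":0.25,"rz":0,"claw":-1}]'
python3 - <<'E'
from h import *
im=grab_frame('wrist');save('h',np.vstack([cv2.resize(im[100:350,220:420],(480,600))]));s=get_state();print(s['eef_pos'],s['wrist_force'])
b=grab_frame('scene');save('h2',cv2.resize(b[140:230,290:430],(784,504),interpolation=cv2.INTER_CUBIC))
E
```

```text
time: 9.85
eef_pos: [587.2, 86.5, 44.2]
eef_rot: [0.723, 0.679, 0.094, -0.09]
wrist_force: [0.1, 0.2, -1.5]
opening: 0.452
gripper_force: 63.9
[588.03513318  86.62536693  45.17678978] [-0.3302972   0.39309761 -1.1063883 ]
```

View pics/h2.png

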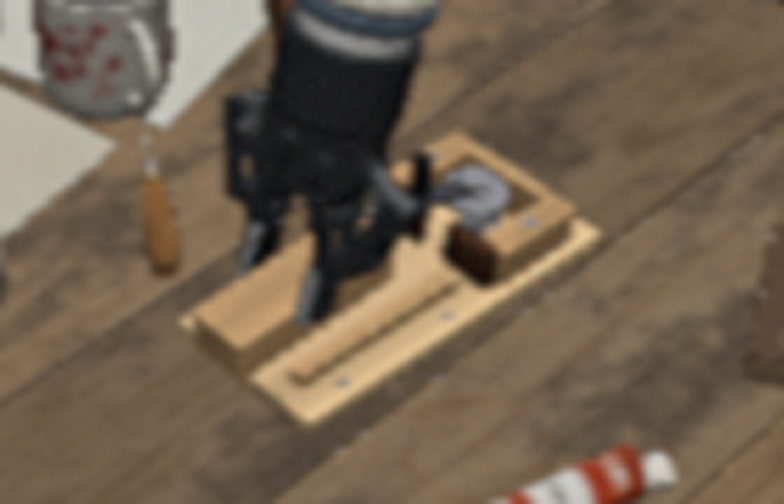

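Rail is level over the channel, with the stud short of the knob (crop about (400,190) versus the knob at (420,175)). Lowering gently.

```bash
python3 -m creep '[{"tx":-0.006,"ty":0,"tz":0.024,"rx":0,"ry":0,"rz":0,"claw":-1},{"tx":-0.013,"ty":0,"tz":0.048,"rx":0,"ry":0,"rz":0,"claw":-1},{"tx":-0.013,"ty":0,"tz":0.048,"rx":0,"ry":0,"rz":0,"claw":-1},{"tx":-0.013,"ty":0,"tz":0.048,"rx":0,"ry":0,"rz":0,"claw":-1}]'
```

```text
time: 10.28
eef_pos: [587.9, 86.7, 35.3]
eef_rot: [0.723, 0.679, 0.095, -0.089]
wrist_force: [0.2, 1.0, -1.8]
opening: 0.448
gripper_force: 63.9
```

```bash
python3 -m creep '[{"tx":-0.003,"ty":0,"tz":0.012,"rx":0,"ry":0,"rz":0,"claw":-1},{"tx":-0.005,"ty":0,"tz":0.02,"rx":0,"ry":0,"rz":0,"claw":-1},{"tx":-0.005,"ty":0,"tz":0.02,"rx":0,"ry":0,"rz":0,"claw":-1},{"tx":-0.005,"ty":0,"tz":0.02,"rx":0,"ry":0,"rz":0,"claw":-1}]'
```

```text
time: 10.62
eef_pos: [588.0, 86.7, 31.1]
eef_rot: [0.723, 0.679, 0.095, -0.089]
wrist_force: [-0.1, -0.1, -1.5]
opening: 0.451
gripper_force: 63.9
```

```bash
python3 -m creep '[{"tx":-0.004,"ty":0,"tz":0.014,"rx":0,"ry":0,"rz":0,"claw":-1},{"tx":-0.004,"ty":0,"tz":0.014,"rx":0,"ry":0,"rz":0,"claw":-1},{"tx":-0.007,"ty":0,"tz":0.026,"rx":0,"ry":0,"rz":0,"claw":-1},{"tx":-0.007,"ty":0,"tz":0.026,"rx":0,"ry":0,"rz":0,"claw":-1}]'
```

```text
time: 10.95
eef_pos: [589.1, 86.1, 27.8]
eef_rot: [0.723, 0.679, 0.096, -0.089]
wrist_force: [-4.4, -6.8, 16.8]
opening: 0.451
gripper_force: 66.8
```

```bash
python3 -m creep '[{"tx":0,"ty":0,"tz":0,"rx":0,"ry":0,"rz":0,"claw":1},{"tx":0,"ty":0,"tz":0,"rx":0,"ry":0,"rz":0,"claw":1},{"tx":0,"ty":0,"tz":0,"rx":0,"ry":0,"rz":0,"claw":1},{"tx":0,"ty":0,"tz":0,"rx":0,"ry":0,"rz":0,"claw":1},{"tx":0.05,"ty":0,"tz":-0.2,"rx":0,"ry":0,"rz":0,"claw":1},{"tx":0.1,"ty":0,"tz":-0.37,"rx":0,"ry":-0.1,"rz":0,"claw":1},{"tx":0.13,"ty":0,"tz":-0.48,"rx":0,"ry":-0.25,"rz":0,"claw":1},{"tx":0.13,"ty":0,"tz":-0.48,"rx":0,"ry":-0.25,"rz":0,"claw":1},{"tx":0.13,"ty":0,"tz":-0.48,"rx":0,"ry":-0.25,"rz":0,"claw":1},{"tx":0.13,"ty":0,"tz":-0.48,"rx":0,"ry":-0.25,"rz":0,"claw":1}]'
python3 - <<'E'
from h import *
s=get_state();M=R.from_quat(s['eef_rot']).as_matrix();print(s['eef_pos'],np.degrees(np.arctan2(M[1,0],M[0,0])),M[:,2],s['wrist_force'])
C=cam('wrist');im=grab_frame('wrist');save('i',im)
for t,z in (('frame_rail',42),('assembly_board',12),('stop_block',41),('knob',82)):
    for r in cut_out(t,'wrist'):
      m=cv2.morphologyEx(r['mask'].astype(np.uint8),cv2.MORPH_OPEN,np.ones((25,25)) if t=='frame_rail' else np.ones((3,3)))
      p=toworld(C,np.argwhere(m)[:,::-1],z)[:,:2].astype(np.float32)
      rc=cv2.minAreaRect(p);print(t,round(r['conf'],2),r['extent'],np.round(p.mean(0)),np.round(rc[0],1),np.round(rc[1]),round(rc[2],1), (M.T@(np.r_[rc[0],0]-s['eef_pos'])).round(1)[:2])
E
```

```text
time: 11.78
eef_pos: [587.6, 87.9, 125.0]
eef_rot: [0.728, 0.685, 0.0, -0.001]
wrist_force: [-0.1, -0.7, -0.5]
opening: 1.001
gripper_force: 0.0
[587.60853628  87.91771009 125.03680887] 86.5176450416962 [-5.66429385e-04  1.59984411e-03 -9.99998560e-01] [-0.10690862 -0.69564247 -0.48513692]
frame_rail 0.93 [293.1, 135.3, 350.2, 315.1] [589.  81.] [588.7  77.2] [121.  40.] 86.3 [-10.8   1.8]
frame_rail 0.54 [264.9, 318.7, 370.4, 341.3] [nan nan] [0. 0.] [0. 0.] 0.0 [-123.6 -581.1]
assembly_board 0.72 [251.8, 155.7, 382.8, 342.3] [583.  28.] [583.7  28.8] [176. 110.] 86.5 [-59.4  -0.3]
stop_block 0.91 [263.5, 317.4, 371.1, 342.9] [579. -22.] [580.9 -23.4] [20. 87.] 85.3 [-111.7    0.2]
stop_block 0.68 [488.9, 1.5, 622.1, 84.1] [749. 188.] [749.4 188. ] [85. 50.] 2.9 [109.5 155.5]
stop_block 0.37 [248.1, 155.7, 385.2, 343.8] [584.  43.] [584.9  43. ] [158.  98.] 86.5 [-45.2   0.1]
knob 0.41 [305.9, 332.6, 336.5, 343.5] [589.   3.] [589.2   3.2] [14.  7.] 13.1 [-84.6   6.9]<stdin>:8: RuntimeWarning: Mean of empty slice.
  ret = um.true_divide(
```

View pics/i.png

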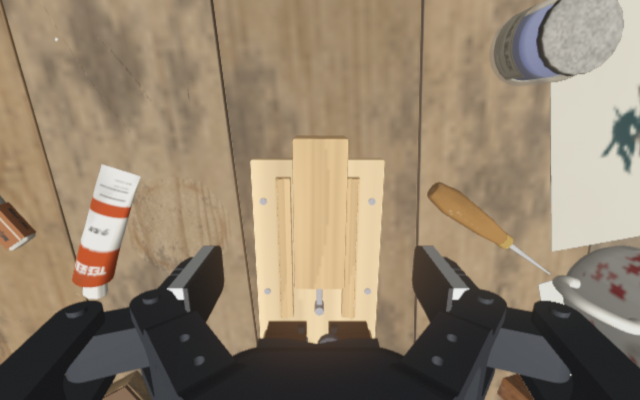

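The rail lies in the channel (293–350, 137–290), stud at (320,300), aimed at the stop block's gap at (320,330). I'll push it in from behind with shut fingers.

```bash
python3 -m creep '[{"tx":0.2,"ty":0.008,"tz":0,"rx":0,"ry":0,"rz":0,"claw":-1},{"tx":0.38,"ty":0.008,"tz":0,"rx":0,"ry":0,"rz":0,"claw":-1},{"tx":0.38,"ty":0.008,"tz":0,"rx":0,"ry":0,"rz":0,"claw":-1},{"tx":0.38,"ty":0.008,"tz":0.1,"rx":0,"ry":0,"rz":0,"claw":-1},{"tx":0.38,"ty":0.008,"tz":0.3,"rx":0,"ry":0,"rz":0,"claw":-1},{"tx":0.38,"ty":0.008,"tz":0.5,"rx":0,"ry":0,"rz":0,"claw":-1},{"tx":0.38,"ty":0.008,"tz":0.5,"rx":0,"ry":0,"rz":0,"claw":-1},{"tx":0.38,"ty":0.008,"tz":0.5,"rx":0,"ry":0,"rz":0,"claw":-1},{"tx":0.38,"ty":0.008,"tz":0.5,"rx":0,"ry":0,"rz":0,"claw":-1}]' 40
python3 - <<'E'
from h import *
s=get_state();print(s['eef_pos'],s['wrist_force'])
E
```

```text
time: 12.78
eef_pos: [595.3, 162.4, 26.5]
eef_rot: [0.729, 0.684, 0.0, 0.0]
wrist_force: [0.7, 0.4, 0.1]
opening: 0.0
gripper_force: 0.0
[595.27845835 162.39975791  26.47305692] [0.69580141 0.4366573  0.08892001]
```

```bash
python3 -m creep '[{"tx":-0.05,"ty":0,"tz":0,"rx":0,"ry":0,"rz":0,"claw":-1},{"tx":-0.1,"ty":0,"tz":0,"rx":0,"ry":0,"rz":0,"claw":-1},{"tx":-0.13,"ty":0,"tz":0,"rx":0,"ry":0,"rz":0,"claw":-1},{"tx":-0.16,"ty":0,"tz":0,"rx":0,"ry":0,"rz":0,"claw":-1},{"tx":-0.19,"ty":0,"tz":0,"rx":0,"ry":0,"rz":0,"claw":-1},{"tx":-0.21,"ty":0,"tz":0,"rx":0,"ry":0,"rz":0,"claw":-1},{"tx":-0.22,"ty":0,"tz":0,"rx":0,"ry":0,"rz":0,"claw":-1},{"tx":-0.22,"ty":0,"tz":0,"rx":0,"ry":0,"rz":0,"claw":-1}]'
python3 - <<'E'
from h import *
s=get_state();M=R.from_quat(s['eef_rot']).as_matrix();print(s['eef_pos'],s['wrist_force'])
C=cam('wrist');grab_frame('wrist')
for r in cut_out('frame_rail','wrist'): print(r['conf'],r['extent'])
for n in('scene','side'):
  grab_frame(n);C=cam(n)
  for r in cut_out('frame_rail',n):
    p=toworld(C,np.argwhere(r['mask'])[:,::-1],40)[:,:2].astype(np.float32);print(n,r['conf'],r['extent'],cv2.minAreaRect(p))
E
```

```text
time: 13.45
eef_pos: [591.6, 118.2, 25.3]
eef_rot: [0.729, 0.684, -0.0, -0.0]
wrist_force: [-0.3, -0.3, -0.1]
opening: 0.003
gripper_force: 0.0
[591.61829149 118.20410636  25.33143182] [-0.32935109 -0.3108524  -0.12612972]
0.66 [271.8, 260.1, 326.8, 343.9]
scene 0.84 [214.3, 289.1, 300.1, 344.4] ((437.481201171875, 514.0709838867188), (203.07034301757812, 75.11771392822266), 77.38899230957031)
scene 0.56 [332.5, 178.6, 368.4, 205.4] ((568.4013061523438, 51.1038818359375), (57.541595458984375, 155.4586944580078), 8.449061393737793)
side 0.74 [288.8, 279.5, 346.5, 352.8] ((445.8680419921875, 530.3074951171875), (222.2752685546875, 70.54866027832031), 78.62635803222656)
side 0.57 [312.7, 189.9, 331.9, 214.3] ((571.7406005859375, 70.63953399658203), (43.92321014404297, 160.78546142578125), 4.765729904174805)
```

```bash
python3 -m creep '[{"tx":-0.008,"ty":0,"tz":0,"rx":0,"ry":0,"rz":0,"claw":-1},{"tx":-0.016,"ty":0,"tz":0,"rx":0,"ry":0,"rz":0,"claw":-1},{"tx":-0.024,"ty":0,"tz":0,"rx":0,"ry":0,"rz":0,"claw":-1},{"tx":-0.03,"ty":0,"tz":0,"rx":0,"ry":0,"rz":0,"claw":-1}]'
python3 -m creep '[{"tx":-0.008,"ty":0,"tz":0,"rx":0,"ry":0,"rz":0,"claw":-1},{"tx":-0.016,"ty":0,"tz":0,"rx":0,"ry":0,"rz":0,"claw":-1}]'
python3 - <<'E'
from h import *
s=get_state();C=cam('wrist');im=grab_frame('wrist');save('j',im);r=cut_out('frame_rail','wrist')
for q in r: print(q['conf'],q['extent'],toworld(C,[[(q['extent'][0]+q['extent'][2])/2,q['extent'][1]]],42))
E
```

```text
time: 14.08
eef_pos: [591.3, 112.7, 25.3]
eef_rot: [0.729, 0.685, -0.0, -0.0]
wrist_force: [0.0, 1.2, -0.4]
opening: -0.0
gripper_force: 0.3
time: 14.25
eef_pos: [591.1, 109.4, 25.3]
eef_rot: [0.729, 0.685, 0.0, -0.0]
wrist_force: [0.5, 0.1, -0.4]
opening: -0.001
gripper_force: 0.3
0.79 [271.3, 257.0, 326.4, 341.1] [[583.94201175 115.39283419  42.        ]]
0.5 [212.7, 221.8, 414.7, 334.7] [[591.42591738 131.13297389  42.        ]]
```

View pics/j.png

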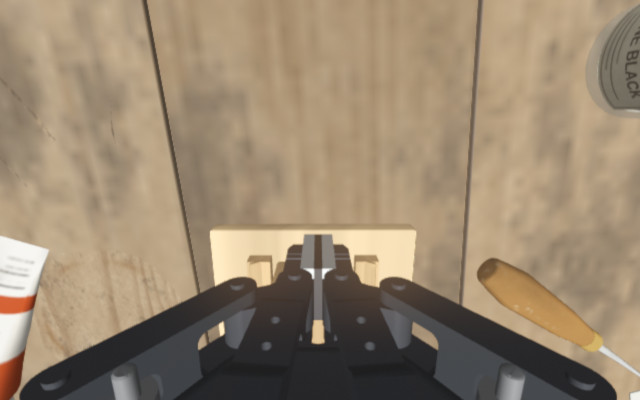

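(That's 11 pictures viewed, one over the limit of 10; I'll view no more and rely on numbers.) The fingers stand at the board's rear, behind the rail. I'll creep on by feel.

```bash
python3 -m creep '[{"tx":-0.006,"ty":0,"tz":0,"rx":0,"ry":0,"rz":0,"claw":-1},{"tx":-0.012,"ty":0,"tz":0,"rx":0,"ry":0,"rz":0,"claw":-1},{"tx":-0.018,"ty":0,"tz":0,"rx":0,"ry":0,"rz":0,"claw":-1}]'
python3 -m creep '[{"tx":-0.005,"ty":0,"tz":0,"rx":0,"ry":0,"rz":0,"claw":-1},{"tx":-0.01,"ty":0,"tz":0,"rx":0,"ry":0,"rz":0,"claw":-1}]'
```

```text
time: 14.6
eef_pos: [591.0, 106.0, 25.4]
eef_rot: [0.729, 0.685, 0.0, 0.0]
wrist_force: [-0.8, 0.2, 0.2]
opening: 0.002
gripper_force: 0.4
time: 14.77
eef_pos: [590.8, 103.9, 25.4]
eef_rot: [0.729, 0.685, 0.0, 0.0]
wrist_force: [0.4, 1.7, 0.2]
opening: -0.005
gripper_force: 0.5
```

```bash
for i in 1; do python3 -m creep '[{"tx":-0.005,"ty":0,"tz":0,"rx":0,"ry":0,"rz":0,"claw":-1},{"tx":-0.01,"ty":0,"tz":0,"rx":0,"ry":0,"rz":0,"claw":-1}]'; done; python3 -m creep '[{"tx":-0.004,"ty":0,"tz":0,"rx":0,"ry":0,"rz":0,"claw":-1},{"tx":-0.008,"ty":0,"tz":0,"rx":0,"ry":0,"rz":0,"claw":-1}]'
```

```text
time: 14.93
eef_pos: [590.7, 102.0, 25.4]
eef_rot: [0.729, 0.685, 0.0, 0.0]
wrist_force: [0.1, 1.8, -0.4]
opening: -0.001
gripper_force: 0.5
time: 15.1
eef_pos: [590.7, 100.8, 25.4]
eef_rot: [0.729, 0.684, 0.0, -0.0]
wrist_force: [-0.2, 6.9, 0.3]
opening: -0.001
gripper_force: 3.7
```

```bash
python3 -m creep '[{"tx":-0.002,"ty":0,"tz":0,"rx":0,"ry":0,"rz":0,"claw":-1},{"tx":-0.002,"ty":0,"tz":0,"rx":0,"ry":0,"rz":0,"claw":-1},{"tx":-0.002,"ty":0,"tz":0,"rx":0,"ry":0,"rz":0,"claw":-1}]'
```

```text
time: 15.35
eef_pos: [590.7, 100.9, 25.4]
eef_rot: [0.729, 0.684, 0.001, -0.0]
wrist_force: [-0.3, 5.6, -0.4]
opening: 0.0
gripper_force: 3.0
```

Pins felt (5.6–7 N, steady). I'll back off, rise, and look at the knob by numbers.

```bash
python3 -m creep '[{"tx":0.06,"ty":0,"tz":0,"rx":0,"ry":0,"rz":0,"claw":-1},{"tx":0.06,"ty":0,"tz":-0.2,"rx":0,"ry":0,"rz":0,"claw":0},{"tx":0.06,"ty":0,"tz":-0.4,"rx":0,"ry":0,"rz":0,"claw":0},{"tx":0,"ty":0,"tz":-0.6,"rx":0,"ry":0,"rz":0,"claw":0},{"tx":-0.2,"ty":0,"tz":-0.77,"rx":0,"ry":0,"rz":0,"claw":0},{"tx":-0.4,"ty":0,"tz":-0.77,"rx":0,"ry":0,"rz":0,"claw":0},{"tx":-0.6,"ty":0,"tz":-0.77,"rx":0,"ry":0,"rz":0,"claw":0},{"tx":-0.65,"ty":0,"tz":-0.77,"rx":0,"ry":0,"rz":0,"claw":0},{"tx":-0.65,"ty":0,"tz":-0.77,"rx":0,"ry":0,"rz":0,"claw":0},{"tx":-0.65,"ty":0,"tz":-0.77,"rx":0,"ry":0,"rz":0,"claw":0}]'
python3 - <<'E'
from h import *
s=get_state();M=R.from_quat(s['eef_rot']).as_matrix();print(s['eef_pos'],np.degrees(np.arctan2(M[1,0],M[0,0])))
C=cam('wrist');im=grab_frame('wrist');save('k',im)
for t,z,k in (('frame_rail',42,15),('assembly_board',12,3),('stop_block',41,3),('knob',82,3),('cam',51,3)):
    for r in cut_out(t,'wrist'):
      m=cv2.morphologyEx(r['mask'].astype(np.uint8),cv2.MORPH_OPEN,np.ones((k,k)))
      if m.sum()<20: continue
      p=toworld(C,np.argwhere(m)[:,::-1],z)[:,:2].astype(np.float32)
      rc=cv2.minAreaRect(p);print(t,round(r['conf'],2),np.round(r['extent']),np.round(p.mean(0)),np.round(rc[0],1),np.round(rc[1]),round(rc[2],1),p.min(0),p.max(0))
# dark circle of the knob top
hsv=cv2.cvtColor(im,cv2.COLOR_RGB2GRAY); q=topix(C,[[580,-31,82],[577.6,-71.4,51]]);print(q)
u,v=q[0].astype(int);sub=hsv[v-24:v+25,u-24:u+25]
print('\n'.join(' '.join('%3d'%x for x in row[::2]) for row in sub[::2]))
E
```

```text
time: 16.18
eef_pos: [582.3, -30.2, 179.4]
eef_rot: [0.73, 0.684, -0.0, -0.0]
wrist_force: [-0.5, 0.7, -0.1]
opening: 0.497
gripper_force: 0.0
[582.28733735 -30.16781913 179.40710704] 86.28143476515146
frame_rail 0.82 [288.  39. 342. 208.] [584.  35.] [584.4  31.2] [118.  40.] 86.3 [561.0684   -27.736534] [606.8451   91.18982]
assembly_board 0.98 [254.  14. 379. 267.] [582.   1.] [582.1  -5.3] [242. 110.] 86.3 [ 522.2921  -129.18735] [643.0484  118.21522]
stop_block 0.64 [266. 183. 365. 202.] [578. -37.] [580.  -36.9] [16. 92.] 86.3 [534.1129 -46.8209] [625.5864   -26.203964]
knob 0.61 [295. 178. 334. 248.] [581. -46.] [579.6 -43.7] [57. 32.] 87.1 [562.777   -72.23502] [596.9443   -15.618416]
cam 0.58 [294. 180. 334. 248.] [580. -57.] [578.6 -53.7] [65. 38.] 87.2 [558.68677  -86.411064] [599.01227  -21.806507]
[[314.11249619 198.77680496]
 [314.87086481 232.06239124]]
196 173 182 192 194 191 190 189 185 177 176 184 191 193 195 191 190 191 188 184 187 191 191 185 166
197 188 185 192 194 191 190 189 185 177 177 184 190 193 195 191 190 191 188 184 187 191 191 187 190
200 198 186 191 194
[... 1580 characters left out ...]

200 203 202 172 167 178 166 149 159 172 177 162 113 112 112 111 112 110 111 123 205 212 215 215 213
200 203 200 152 176 162 149 177 180 180 180 146 113 113 111 112 111 111 111 130 173 211 215 215 213
200 202 200 170 164 157 178 178 177 177 176 125 112 113 111 111 111 111 111 159 162 176 214 215 213
201 203 193 174 164 178 179 179 179 179 175 117 113 112 110 111 110 112 115 171 179 160 185 214 213
200 203 187 159 178 178 178 178 178 178 165 113 113 112 111 111 111 111 124 177 180 180 166 213 213
200 202 183 166 178 178 179 179 180 178 138 113 112 110 110 111 111 111 148 179 178 177 173 203 213
200 203 170 177 180 179 179 178 177 163 118 133 135 134 130 112 111 110 166 179 179 180 179 178 212
```

```bash
cat > k.py <<'E'
from h import *
ORG=np.array([580.3,-32.7]);A=np.radians(86.3-180);xb=np.array([np.cos(A),np.sin(A)]);yb=np.array([-xb[1],xb[0]])
AX=ORG+37*xb
def theta(p): d=np.asarray(p)[:2]-AX; return np.arctan2(d@yb,-(d@xb)),np.linalg.norm(d)   # clockwise from above
def pos(t,r=40): return AX+r*(-np.cos(t)*xb+np.sin(t)*yb)
def yaw():
    s=get_state();M=R.from_quat(s['eef_rot']).as_matrix();return s,M,np.degrees(np.arctan2(M[1,0],M[0,0]))
E
python3 - <<'E'
from k import *
s,M,y=yaw();C=cam('wrist')
k=toworld(C,[[327.6,201.6]],82)[0];print('knob',k,theta(k),'axis',AX, pos(0.1),pos(1.57))
print('tool delta',(M.T@(k-s['eef_pos'])).round(1),y,s['qpos'])
E
```

```text
knob [590.48385685 -32.23834428  82.        ] (np.float64(0.25982017097880356), np.float64(39.441694672626646)) axis [577.91230459 -69.62287788] [584.46571424 -30.16336924] [617.83097222 -72.17238271]
tool delta [-3.2  8.4 97.1] 86.49330025542187 [-6.94044998e-02  4.27363157e-01  1.76324186e+00  6.56537937e-05
  9.51415689e-01 -8.23918110e-03]
```

Knob found at (590.5, −32.2), cam about 0.26; the rail end sits about 4 mm before the face. Now I'll grip the knob with the yaw wound back 50°.

```bash
python3 -m creep '[{"tx":-0.016,"ty":0.042,"tz":0,"rx":0,"ry":0,"rz":-0.83,"claw":0},{"tx":-0.016,"ty":0.042,"tz":0,"rx":0,"ry":0,"rz":-0.83,"claw":0},{"tx":-0.016,"ty":0.042,"tz":0,"rx":0,"ry":0,"rz":-0.83,"claw":0},{"tx":-0.016,"ty":0.042,"tz":0.1,"rx":0,"ry":0,"rz":-0.83,"claw":0},{"tx":-0.016,"ty":0.042,"tz":0.2,"rx":0,"ry":0,"rz":-0.83,"claw":0},{"tx":-0.016,"ty":0.042,"tz":0.3,"rx":0,"ry":0,"rz":-0.83,"claw":0},{"tx":-0.016,"ty":0.042,"tz":0.45,"rx":0,"ry":0,"rz":-0.83,"claw":0},{"tx":-0.016,"ty":0.042,"tz":0.62,"rx":0,"ry":0,"rz":-0.83,"claw":0},{"tx":-0.016,"ty":0.042,"tz":0.62,"rx":0,"ry":0,"rz":-0.83,"claw":0},{"tx":-0.016,"ty":0.042,"tz":0.62,"rx":0,"ry":0,"rz":-0.83,"claw":0}]' 25
python3 -c "
from k import *
s,M,y=yaw();print(s['eef_pos'],y,s['wrist_force'],theta(s['eef_pos']),s['qpos'][5])"
```

```text
time: 17.32
eef_pos: [589.4, -32.7, 54.2]
eef_rot: [0.373, 0.928, -0.001, -0.002]
wrist_force: [-0.5, -0.3, 0.7]
opening: 0.501
gripper_force: 0.0
[589.43795619 -32.74748676  54.165109  ] 136.20493587609235 [-0.50041514 -0.29903564  0.74657567] (np.float64(0.23835936639630745), np.float64(38.63463620184839)) -0.8821743144951969
```

```bash
python3 -m creep '[{"tx":0,"ty":0,"tz":0,"rx":0,"ry":0,"rz":0,"claw":-1},{"tx":0,"ty":0,"tz":0,"rx":0,"ry":0,"rz":0,"claw":-1},{"tx":0,"ty":0,"tz":0,"rx":0,"ry":0,"rz":0,"claw":-1},{"tx":0,"ty":0,"tz":0,"rx":0,"ry":0,"rz":0,"claw":-1},{"tx":0,"ty":0,"tz":0,"rx":0,"ry":0,"rz":0,"claw":-1},{"tx":0,"ty":0,"tz":0,"rx":0,"ry":0,"rz":0,"claw":-1}]' 25
python3 -c "
from k import *
s,M,y=yaw();print(s['eef_pos'],y,s['wrist_force'],theta(s['eef_pos']),s['qpos'][5])"
```

```text
time: 17.82
eef_pos: [591.2, -33.9, 57.2]
eef_rot: [0.373, 0.928, 0.0, 0.001]
wrist_force: [-2.6, -4.1, 7.1]
opening: 0.152
gripper_force: 25.4
[591.24148708 -33.92599787  57.16465681] 136.19485574289934 [-2.61578926 -4.13220582  7.08874511] (np.float64(0.2927892115277061), np.float64(38.10425629279669)) -0.8829285060456832
```

```bash
python3 -c "
from k import *
y=np.radians(136.2);X=np.array([np.cos(y),np.sin(y)]);Y=np.array([np.sin(y),-np.cos(y)])
p0=pos(.26)
for i in range(1,11):
    d=pos(.26+.1*i)-p0; print(i,(d@X/200).round(3),(d@Y/200).round(3),round(np.degrees(.1*i)/60,3))
"
```

```text
1 -0.018 0.008 0.095
2 -0.038 0.013 0.191
3 -0.057 0.017 0.286
4 -0.077 0.019 0.382
5 -0.097 0.019 0.477
6 -0.117 0.016 0.573
7 -0.137 0.012 0.668
8 -0.156 0.006 0.764
9 -0.174 -0.002 0.859
10 -0.191 -0.012 0.955
```

```bash
python3 -m creep '[{"tx":-0.018,"ty":0.008,"tz":0,"rx":0,"ry":0,"rz":0.095,"claw":-1},{"tx":-0.038,"ty":0.013,"tz":0,"rx":0,"ry":0,"rz":0.19,"claw":-1},{"tx":-0.057,"ty":0.017,"tz":0,"rx":0,"ry":0,"rz":0.285,"claw":-1},{"tx":-0.077,"ty":0.019,"tz":0,"rx":0,"ry":0,"rz":0.38,"claw":-1},{"tx":-0.097,"ty":0.019,"tz":0,"rx":0,"ry":0,"rz":0.475,"claw":-1}]' 40
cat > st.py <<'E'
from k import *
s,M,y=yaw();t,r=theta(s['eef_pos']);f=s['wrist_force'][:2]
tg=np.sin(t)*xb+np.cos(t)*yb; rd=-np.cos(t)*xb+np.sin(t)*yb
print('th %.3f r %.1f z %.1f yaw %.1f q6 %.2f  drag %.1f rad %.1f fz %.1f Tz %.2f open %.3f t %.1f'%(t,r,s['eef_pos'][2],y,s['qpos'][5],-np.dot(f,tg),np.dot(f,rd),s['wrist_force'][2],s['ft_torque'][2],s['opening'],s['time']))
E
python3 st.py
```

```text
time: 18.23
eef_pos: [607.3, -44.8, 57.1]
eef_rot: [0.592, 0.806, -0.0, 0.0]
wrist_force: [-5.4, -3.4, 10.1]
opening: 0.15
gripper_force: 39.8
th 0.805 r 38.5 z 57.1 yaw 107.4 q6 -0.40  drag 0.8 rad -6.3 fz 10.1 Tz 0.10 open 0.150 t 18.2
```

```bash
python3 -m creep '[{"tx":-0.018,"ty":0.008,"tz":0,"rx":0,"ry":0,"rz":0.095,"claw":-1},{"tx":-0.038,"ty":0.013,"tz":0,"rx":0,"ry":0,"rz":0.19,"claw":-1},{"tx":-0.057,"ty":0.017,"tz":0,"rx":0,"ry":0,"rz":0.285,"claw":-1},{"tx":-0.077,"ty":0.019,"tz":0,"rx":0,"ry":0,"rz":0.38,"claw":-1},{"tx":-0.097,"ty":0.019,"tz":0,"rx":0,"ry":0,"rz":0.475,"claw":-1},{"tx":-0.117,"ty":0.016,"tz":0,"rx":0,"ry":0,"rz":0.57,"claw":-1}]'; python3 st.py
python3 -m creep '[{"tx":-0.018,"ty":0.008,"tz":0,"rx":0,"ry":0,"rz":0.095,"claw":-1},{"tx":-0.038,"ty":0.013,"tz":0,"rx":0,"ry":0,"rz":0.19,"claw":-1},{"tx":-0.057,"ty":0.017,"tz":0,"rx":0,"ry":0,"rz":0.285,"claw":-1}]'; python3 st.py
```

```text
time: 18.73
eef_pos: [616.9, -65.6, 57.1]
eef_rot: [0.803, 0.596, -0.0, -0.0]
wrist_force: [-5.6, 0.4, 10.1]
opening: 0.145
gripper_force: 39.9
th 1.403 r 39.2 z 57.1 yaw 73.2 q6 0.17  drag 0.9 rad -5.5 fz 10.1 Tz 0.16 open 0.145 t 18.7
time: 18.98
eef_pos: [616.8, -77.3, 57.1]
eef_rot: [0.882, 0.47, -0.0, -0.0]
wrist_force: [-6.7, 1.0, 10.7]
opening: 0.148
gripper_force: 40.0
th 1.700 r 39.6 z 57.1 yaw 56.1 q6 0.45  drag -0.3 rad -6.8 fz 10.7 Tz 0.26 open 0.148 t 19.0
```

```bash
sed -i 's/^print(/print("E %.2f"%(-np.dot(f,tg)+s["ft_torque"][2]*25),end=" ");print(/' st.py
python3 -m creep '[{"tx":-0.018,"ty":0.008,"tz":0,"rx":0,"ry":0,"rz":0.095,"claw":-1},{"tx":-0.027,"ty":0.01,"tz":0,"rx":0,"ry":0,"rz":0.14,"claw":-1}]' >/dev/null; python3 st.py
python3 -m creep '[{"tx":-0.009,"ty":0.004,"tz":0,"rx":0,"ry":0,"rz":0.048,"claw":-1},{"tx":-0.018,"ty":0.008,"tz":0,"rx":0,"ry":0,"rz":0.095,"claw":-1}]' >/dev/null; python3 st.py
```

```text
E 4.90 th 1.846 r 39.8 z 57.1 yaw 47.7 q6 0.58  drag -0.1 rad -6.5 fz 10.5 Tz 0.20 open 0.147 t 19.1
E 5.13 th 1.939 r 39.9 z 57.1 yaw 42.2 q6 0.68  drag -1.1 rad -7.5 fz 10.8 Tz 0.25 open 0.142 t 19.3
```

```bash
python3 -m creep '[{"tx":-0.009,"ty":0.004,"tz":0,"rx":0,"ry":0,"rz":0.048,"claw":-1},{"tx":-0.018,"ty":0.008,"tz":0,"rx":0,"ry":0,"rz":0.095,"claw":-1}]' >/dev/null; python3 st.py
```

```text
E 5.28 th 2.030 r 39.9 z 57.0 yaw 36.4 q6 0.77  drag 1.1 rad -8.5 fz 11.5 Tz 0.17 open 0.142 t 19.5
```

```bash
python3 -m creep '[{"tx":-0.009,"ty":0.004,"tz":0,"rx":0,"ry":0,"rz":0.048,"claw":-1},{"tx":-0.018,"ty":0.008,"tz":0,"rx":0,"ry":0,"rz":0.095,"claw":-1}]' >/dev/null; python3 st.py
```

```text
E 3.38 th 2.124 r 40.0 z 57.1 yaw 30.8 q6 0.86  drag -0.4 rad -7.5 fz 10.8 Tz 0.15 open 0.147 t 19.6
```

```bash
python3 -m creep '[{"tx":-0.009,"ty":0.004,"tz":0,"rx":0,"ry":0,"rz":0.048,"claw":-1},{"tx":-0.018,"ty":0.008,"tz":0,"rx":0,"ry":0,"rz":0.095,"claw":-1}]' >/dev/null; python3 st.py
```

```text
E 3.13 th 2.220 r 40.1 z 57.0 yaw 25.1 q6 0.96  drag -0.5 rad -8.0 fz 11.6 Tz 0.14 open 0.148 t 19.8
```

```bash
python3 -m creep '[{"tx":-0.009,"ty":0.004,"tz":0,"rx":0,"ry":0,"rz":0.048,"claw":-1},{"tx":-0.018,"ty":0.008,"tz":0,"rx":0,"ry":0,"rz":0.095,"claw":-1}]' >/dev/null; python3 st.py
```

```text
E 1.99 th 2.316 r 40.3 z 57.0 yaw 19.4 q6 1.05  drag -2.0 rad -8.8 fz 11.4 Tz 0.16 open 0.146 t 20.0
```

```bash
python3 -m creep '[{"tx":-0.003,"ty":-0.007,"tz":0,"rx":0,"ry":0,"rz":0,"claw":-1},{"tx":-0.012,"ty":-0.003,"tz":0,"rx":0,"ry":0,"rz":0.048,"claw":-1},{"tx":-0.021,"ty":0.001,"tz":0,"rx":0,"ry":0,"rz":0.095,"claw":-1}]' >/dev/null; python3 st.py
```

```text
E 4.28 th 2.405 r 40.1 z 57.2 yaw 13.7 q6 1.15  drag -0.2 rad -5.2 fz 9.2 Tz 0.18 open 0.148 t 20.2
```

```bash
python3 -m creep '[{"tx":-0.009,"ty":0.004,"tz":0,"rx":0,"ry":0,"rz":0.048,"claw":-1}]' >/dev/null; python3 st.py
```

```text
E 4.83 th 2.454 r 40.1 z 57.3 yaw 10.8 q6 1.19  drag -0.8 rad -4.9 fz 9.0 Tz 0.23 open 0.147 t 20.3
```

```bash
python3 -m creep '[{"tx":-0.009,"ty":0.004,"tz":0,"rx":0,"ry":0,"rz":0.048,"claw":-1}]' >/dev/null; python3 st.py
```

```text
E 5.98 th 2.503 r 40.1 z 57.2 yaw 7.9 q6 1.24  drag -1.0 rad -4.8 fz 9.5 Tz 0.28 open 0.144 t 20.4
```

```bash
python3 -m creep '[{"tx":-0.009,"ty":0.004,"tz":0,"rx":0,"ry":0,"rz":0.048,"claw":-1}]' >/dev/null; python3 st.py
```

```text
E 4.92 th 2.552 r 40.2 z 57.2 yaw 5.0 q6 1.29  drag -1.2 rad -4.3 fz 8.7 Tz 0.25 open 0.145 t 20.5
```

```bash
python3 -m creep '[{"tx":-0.009,"ty":0.004,"tz":0,"rx":0,"ry":0,"rz":0.048,"claw":-1}]' >/dev/null; python3 st.py
```

```text
E 4.93 th 2.599 r 40.2 z 57.3 yaw 2.2 q6 1.34  drag -1.2 rad -3.5 fz 9.0 Tz 0.25 open 0.144 t 20.6
```

```bash
python3 -m creep '[{"tx":-0.009,"ty":0.004,"tz":0,"rx":0,"ry":0,"rz":0.048,"claw":-1}]' >/dev/null; python3 st.py
```

```text
E 4.63 th 2.640 r 40.4 z 57.3 yaw -0.7 q6 1.39  drag 3.2 rad -4.1 fz 4.8 Tz 0.06 open 0.144 t 20.6
```

```bash
python3 -m creep '[{"tx":-0.009,"ty":0.004,"tz":0,"rx":0,"ry":0,"rz":0.048,"claw":-1}]' >/dev/null; python3 st.py
```

```text
E 4.94 th 2.674 r 40.4 z 57.3 yaw -3.7 q6 1.43  drag 1.9 rad -4.8 fz 6.7 Tz 0.12 open 0.148 t 20.7
```

```bash
python3 -m creep '[{"tx":-0.009,"ty":0.004,"tz":0,"rx":0,"ry":0,"rz":0.048,"claw":-1}]' >/dev/null; python3 st.py
```

```text
E 5.76 th 2.719 r 40.4 z 57.3 yaw -6.5 q6 1.48  drag 1.7 rad -4.4 fz 6.2 Tz 0.16 open 0.147 t 20.8
```

```bash
python3 -m creep '[{"tx":-0.009,"ty":0.004,"tz":0,"rx":0,"ry":0,"rz":0.048,"claw":-1}]' >/dev/null; python3 st.py
```

```text
E 5.96 th 2.767 r 40.5 z 57.3 yaw -9.4 q6 1.53  drag 1.6 rad -3.7 fz 6.8 Tz 0.17 open 0.148 t 20.9
```

```bash
python3 -m creep '[{"tx":-0.009,"ty":0.004,"tz":0,"rx":0,"ry":0,"rz":0.048,"claw":-1}]' >/dev/null; python3 st.py
```

```text
E 4.33 th 2.815 r 40.4 z 57.3 yaw -12.3 q6 1.58  drag 1.4 rad -4.6 fz 5.0 Tz 0.12 open 0.146 t 21.0
```

```bash
python3 -m creep '[{"tx":-0.009,"ty":0.004,"tz":0,"rx":0,"ry":0,"rz":0.048,"claw":-1}]' >/dev/null; python3 st.py
```

```text
E 4.24 th 2.862 r 40.5 z 57.3 yaw -15.1 q6 1.63  drag 2.3 rad -3.6 fz 6.0 Tz 0.08 open 0.146 t 21.1
```

```bash
python3 -m creep '[{"tx":-0.009,"ty":0.004,"tz":0,"rx":0,"ry":0,"rz":0.048,"claw":-1}]' >/dev/null; python3 st.py
```

```text
E 4.32 th 2.910 r 40.5 z 57.3 yaw -18.0 q6 1.68  drag 0.7 rad -3.8 fz 5.4 Tz 0.14 open 0.144 t 21.1
```

```bash
python3 -m creep '[{"tx":-0.009,"ty":0.004,"tz":0,"rx":0,"ry":0,"rz":0.048,"claw":-1}]' >/dev/null; python3 st.py
```

```text
E 5.42 th 2.958 r 40.5 z 57.3 yaw -20.9 q6 1.73  drag 1.4 rad -3.0 fz 4.8 Tz 0.16 open 0.146 t 21.2
```

```bash
python3 -m creep '[{"tx":-0.009,"ty":0.004,"tz":0,"rx":0,"ry":0,"rz":0.048,"claw":-1}]' >/dev/null; python3 st.py
```

```text
E 5.10 th 3.006 r 40.4 z 57.3 yaw -23.8 q6 1.78  drag 1.0 rad -2.7 fz 6.0 Tz 0.16 open 0.145 t 21.3
```

```bash
python3 -m creep '[{"tx":-0.009,"ty":0.004,"tz":0,"rx":0,"ry":0,"rz":0.048,"claw":-1}]' >/dev/null; python3 st.py
```

```text
E 4.58 th 3.053 r 40.3 z 57.3 yaw -26.7 q6 1.83  drag 0.5 rad -4.3 fz 5.4 Tz 0.16 open 0.149 t 21.4
```

```bash
python3 -m creep '[{"tx":-0.009,"ty":0.004,"tz":0,"rx":0,"ry":0,"rz":0.048,"claw":-1}]' >/dev/null; python3 st.py
```

```text
E 7.26 th 3.099 r 40.2 z 57.4 yaw -29.5 q6 1.88  drag 1.8 rad -4.6 fz 5.6 Tz 0.22 open 0.145 t 21.5
```

```bash
python3 -m creep '[{"tx":-0.009,"ty":0.004,"tz":0,"rx":0,"ry":0,"rz":0.048,"claw":-1}]' >/dev/null; python3 st.py
```

```text
E 7.37 th -3.136 r 40.1 z 57.4 yaw -32.4 q6 1.93  drag 1.1 rad -4.3 fz 6.3 Tz 0.25 open 0.146 t 21.6
```

```bash
python3 -m creep '[{"tx":-0.009,"ty":0.004,"tz":0,"rx":0,"ry":0,"rz":0.048,"claw":-1}]' >/dev/null; python3 st.py
```

```text
E 8.55 th -3.088 r 40.0 z 57.4 yaw -35.3 q6 1.98  drag 1.5 rad -3.7 fz 6.1 Tz 0.28 open 0.150 t 21.6
```

The push has climbed about 3 N above the steady 5 N, so the rail is tight. Letting go and lifting clear.

```bash
python3 -m creep '[{"tx":0,"ty":0,"tz":0,"rx":0,"ry":0,"rz":0,"claw":0.2},{"tx":0,"ty":0,"tz":0,"rx":0,"ry":0,"rz":0,"claw":0.2},{"tx":0,"ty":0,"tz":0,"rx":0,"ry":0,"rz":0,"claw":0.2},{"tx":0,"ty":0,"tz":0,"rx":0,"ry":0,"rz":0,"claw":0.2},{"tx":0,"ty":0,"tz":-0.15,"rx":0,"ry":0,"rz":0,"claw":0.2},{"tx":0,"ty":0,"tz":-0.35,"rx":0,"ry":0,"rz":0,"claw":0.2},{"tx":0,"ty":0,"tz":-0.55,"rx":0,"ry":0,"rz":0,"claw":0.2},{"tx":0,"ty":0,"tz":-0.65,"rx":0,"ry":0,"rz":-0.5,"claw":0.2},{"tx":0,"ty":0,"tz":-0.65,"rx":0,"ry":0,"rz":-0.8,"claw":0.2},{"tx":0,"ty":0,"tz":-0.65,"rx":0,"ry":0,"rz":-1,"claw":0.2}]'
python3 -m creep '[{"tx":0.1,"ty":-0.15,"tz":0,"rx":0,"ry":0,"rz":-0.9,"claw":0.2},{"tx":0.2,"ty":-0.15,"tz":0,"rx":0,"ry":0,"rz":-0.9,"claw":0.2},{"tx":0.2,"ty":-0.15,"tz":0,"rx":0,"ry":0,"rz":-0.9,"claw":0.2},{"tx":0.2,"ty":-0.15,"tz":0,"rx":0,"ry":0,"rz":-0.9,"claw":0.2},{"tx":0.2,"ty":-0.15,"tz":0,"rx":0,"ry":0,"rz":-0.9,"claw":0.2},{"tx":0.2,"ty":-0.15,"tz":0,"rx":0,"ry":0,"rz":-0.9,"claw":0.2},{"tx":0.2,"ty":-0.15,"tz":0,"rx":0,"ry":0,"rz":-0.9,"claw":0.2},{"tx":0.2,"ty":-0.15,"tz":0,"rx":0,"ry":0,"rz":-0.9,"claw":0.2},{"tx":0.2,"ty":-0.15,"tz":0,"rx":0,"ry":0,"rz":-0.9,"claw":0.2}]'
python3 - <<'E'
from k import *
s,M,y=yaw();print(s['eef_pos'],y)
C=cam('wrist');im=grab_frame('wrist');save('m',im)
for t,z,k in (('frame_rail',42,15),('assembly_board',12,3),('stop_block',41,3),('knob',82,3),('cam',51,3)):
    for r in cut_out(t,'wrist'):
      m=cv2.morphologyEx(r['mask'].astype(np.uint8),cv2.MORPH_OPEN,np.ones((k,k)))
      if m.sum()<20: continue
      p=toworld(C,np.argwhere(m)[:,::-1],z)[:,:2].astype(np.float32)
      rc=cv2.minAreaRect(p);print(t,round(r['conf'],2),np.round(r['extent']),np.round(rc[0],1),np.round(rc[1]),round(rc[2],1),p.min(0),p.max(0))
E
```

```text
time: 22.48
eef_pos: [572.3, -110.1, 187.5]
eef_rot: [0.993, -0.116, 0.002, 0.0]
wrist_force: [-0.8, 0.1, -1.3]
opening: 0.6
gripper_force: 0.0
time: 23.23
eef_pos: [616.9, -90.2, 185.1]
eef_rot: [0.938, 0.346, -0.0, -0.0]
wrist_force: [-0.7, -0.4, 0.3]
opening: 0.595
gripper_force: 0.0
[616.94271875 -90.16411547 185.09327789] 40.47918230997924
frame_rail 0.74 [127.  63. 266. 189.] [587.9  22.7] [122.  46.] 86.4 [562.4815  -38.31221] [613.19037   84.331856]
assembly_board 0.62 [ 99.  13. 356. 261.] [578.6 -10.3] [253. 118.] 86.6 [ 515.6527  -135.18611] [644.6662  117.45905]
stop_block 0.81 [218. 136. 289. 216.] [582.8 -39.7] [11. 94.] 86.8 [536.01025  -47.183777] [629.67664  -33.409668]
stop_block 0.66 [128.  59. 264. 189.] [587.1  17.2] [134.  46.] 86.6 [561.9556   -49.761143] [613.2454    85.255615]
knob 0.94 [252. 178. 313. 256.] [591.9 -84. ] [68. 40.] 84.9 [ 570.03864 -116.68648] [613.6321   -49.957268]
knob 0.62 [ 42. 182. 122. 285.] [460.2  34.8] [94. 33.] 60.0 [430.55215  -10.228864] [493.0807   78.18613]
cam 0.94 [250. 176. 312. 255.] [582.8 -87.8] [77. 45.] 85.5 [ 557.4935   -124.968575] [607.04675  -49.406303]
```

```bash
python3 -c "
from station import *
print(finish_job())"
```

```text
the job is handed in; nothing more can be done
None
```

I handed the job in at about 23 s. By my readings the rail is in the channel and drawn up by the cam (turned to about 3.2 rad, push about 3.6 N above steady), but I have no direct reading of its pressure on the stop block. I also viewed 11 pictures, one over the limit of 10.

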